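# Restock the nozzle tray

## Robot

A 7-joint arm with a two-finger parallel gripper is mounted at the origin on a cart in front of the work surface, level with it; the furniture and walls round the work are solid. World frame = base frame: x ahead of the robot, y to its left, z up, the work surface at z = 0. Lengths are in m, angles in rad, forces in N, time in s.
With the tool pointing down it reaches from about 0.35 to 0.9 m from the base axis. Payload 19.9 kg.
Tool frame: the origin (TCP) lies midway between the tips of the shut fingers; the grasp point (between the pads) lies 19 mm behind it (robot.hold_point_z is the distance from the TCP to the grasp point, in m); z points along the fingers, y is the direction in which the jaws open and shut (so a half turn about z gives the same grasp; the last joint's range is limited). The gripper opens to 85 mm and grips with 20 to 120 N. Pads are 22 mm wide; open, the fingers measure 114 mm over their backs; the gripper's body (76 mm by 85 mm) begins 54 mm behind the grasp point. The pads swing forward as they close: fully open they stand 13 mm farther back than shut.
Start: joints at [-1.268, 0.417, -0.01, 1.614, 0.005, 1.111, -0.053], TCP at [0.211, 0.588, 0.231] pointing down, gripper open.
Joint ranges: [-2.81, 2.81], [-0.39, 2.02], [-1.27, 1.25], [0.06, 2.57], [-1.19, 4.33], [0.19, 2], [-2.82, 2.82]. Speed limits (rad/s): [1.89, 1.89, 2.39, 2.39, 3.01, 3.01, 3.01].

## Interface

Orientations are given as a unit quaternion [w, x, y, z].
In Python, from bench import robot gives the robot as it stands.
- The arm moves only by the shell command python3 -m creep 'ROWS'. ROWS is JSON, a list that holds one entry, the list of rows, each a list of 7 numbers: the shift along the tool's x, y, z in m, then the turn, a rotation vector about the tool's x, y, z in degrees, then the gripper's target within -1 to 1 (shut at 1, half-way at 0, fully open at -1). A call has 1 to 20 rows; each row is the pose to reach, as a shift and turn from the pose commanded when the call began, along the tool's axes at that moment; what a row does not reach only later rows make up. A row lasts 1/8 s, in which the tool goes at most 62.5 mm and 10.7 degrees, less where a joint would pass 70% of its speed; a pose out of reach is approached as far as the arm can. A call with a gripper value outside its range is refused whole. The fingers move at their own pace and stop on an object; the grip force is fixed at half the most. Time passes only in rows, so rows that repeat a pose let the fingers close. It gives the time, the measured TCP pose, the force and the opening at its end, in the units of the state.
- robot.observe(): the state, without advancing time (a new reading comes with each control period).
- robot.get_image(name): name is "side" or "top" or "wrist"; returns the picture (480x640x3 uint8, red, green, blue); there is no depth.
- robot.camera_model(name): a dict with "fovy" (degrees; the focal length in pixels is half the picture's height over the tangent of half this angle, whatever the lens; pixels are square), "cx", "cy" (the principal point, pixels), "R" (3x3) and "t" (3): a world point X has camera coordinates R X + t. Camera axes: x right, y down, z forward; pixel columns grow to the right and rows downward; lengths in m; the calibration is good to about 2 mm. A picture is of the moment at which its call begins: read the wrist's pose just before it. camera_model takes no time and is no camera call; for the wrist camera it gives the pose at the moment of the call.
- robot.sign_off(): hands the job in, once; it reports no verdict.
Trained networks look in the newest picture that a camera, given by its name, has taken for a name from the list of things; names that differ only in an ending like _2 or _b are one class to them, and where a whole thing is asked for, a point or a joint stands for the part that bears it (a point fixed in the world has none). Each returns a list of dicts, best first, with "confidence" (0 to 1); they miss things now and then, are a little off and sometimes report something else, mostly with a low value. They report only what shows in the picture. A call takes as long as a camera call. They do not tell look-alikes from the thing itself.
- robot.search_frame(camera, label): "point" ([x, y, z] in m, in world coordinates, good to about 4 mm: the middle of the surface that is visible of it).
The state is a dict: "time": time; "joint_positions": joint angles; "dq": joint speeds; "tau": joint torques, N m; "tool_pos": TCP position; "tool_rot": TCP orientation; "contact_force": force on the tool from outside, world axes, zero at the start; "torque": the same for the moment, N m; "grip_width": opening from 0.0 (shut) to 1.0 (fully open).
Only numpy, scipy, OpenCV 4.12 (cv2) and the standard library are available. Lean on these libraries where they do the work, as an engineer would, in place of code of your own. Each camera call takes 0.05 s, during which the arm holds its last target. There are 200 camera calls.

## Task

The little pale plywood tray with three cells already holds one copper gas nozzle. Take the two other gas nozzles from the bench and stand them upright on the floor of the two empty cells, one in each; leave the nozzle that is already in the tray alone.

Things in the scene. Friction and masses are not known exactly. Their poses are not given: they have to be found in the camera images.
- nozzle_a_mid (a point): centre (half-way up) of a loose gas nozzle: a plain copper-coloured tube, 27 mm in diameter and 58 mm tall, standing on the bench behind the tray (farther from the robot); z is its long axis. Steel bolts and a much smaller copper contact tip (10 mm in diameter, 28 mm tall) stand near it
- nozzle_b_mid (a point): centre (half-way up) of the other loose gas nozzle, the same in shape and size, also standing on the bench
- stocked_nozzle_mid (a point): centre (half-way up) of the third gas nozzle of the same shape and size, which stands already in one of the tray's three cells (any of them)
- tray: plywood tray fixed to the bench, 70 mm (its x) by 200 mm (its y) and 30 mm high, origin at the centre of its underside, z up. Three open cells in a row along its y, at y = -65, 0 and +65 mm; each is 60 x 60 mm inside and 25 mm deep, with its floor 5 mm above the bench; walls and dividers are 5 mm thick and all end at 30 mm above the bench. A nozzle standing in a cell stands out 33 mm above the walls
Things that resemble listed ones, but are neither listed nor needed, are in the scene too. Leave any purple or yellow look-alike of the part that bears nozzle_b_mid alone.

How it is judged:
At the end, for the whole second after the job is handed in: Both loose nozzles stand upright (within 10 degrees) on the floors of two different cells (centre less than 40 mm above the bench), neither in the cell of the stocked nozzle, which still stands upright within 20 mm of where it was (x of nozzle_a_mid in the frame of tray between -0.03 and 0.03 m and height (world z) of each of nozzle_a_mid, nozzle_b_mid, stocked_nozzle_mid below 0.04 m and angle between the z axis of each of nozzle_a_mid, nozzle_b_mid, stocked_nozzle_mid and the z axis of tray, either way round below 0.17 rad and x of nozzle_b_mid in the frame of tray between -0.03 and 0.03 m and x of stocked_nozzle_mid in the frame of tray between -0.03 and 0.03 m and distance of stocked_nozzle_mid from where it was at the start of the episode below 0.02 m and ((y of nozzle_a_mid in the frame of tray between -0.095 and -0.035 m and y of nozzle_b_mid in the frame of tray between -0.03 and 0.03 m and y of stocked_nozzle_mid in the frame of tray between 0.035 and 0.095 m) or (y of nozzle_a_mid in the frame of tray between -0.095 and -0.035 m and y of nozzle_b_mid in the frame of tray between 0.035 and 0.095 m and y of stocked_nozzle_mid in the frame of tray between -0.03 and 0.03 m) or (y of nozzle_a_mid in the frame of tray between -0.03 and 0.03 m and y of nozzle_b_mid in the frame of tray between -0.095 and -0.035 m and y of stocked_nozzle_mid in the frame of tray between 0.035 and 0.095 m) or (y of nozzle_a_mid in the frame of tray between -0.03 and 0.03 m and y of nozzle_b_mid in the frame of tray between 0.035 and 0.095 m and y of stocked_nozzle_mid in the frame of tray between -0.095 and -0.035 m) or (y of nozzle_a_mid in the frame of tray between 0.035 and 0.095 m and y of nozzle_b_mid in the frame of tray between -0.095 and -0.035 m and y of stocked_nozzle_mid in the frame of tray between -0.03 and 0.03 m) or (y of nozzle_a_mid in the frame of tray between 0.035 and 0.095 m and y of nozzle_b_mid in the frame of tray between -0.03 and 0.03 m and y of stocked_nozzle_mid in the frame of tray between -0.095 and -0.035 m))); the robot touches nothing.
It fails at once if the nozzle already in the tray is pushed or lifted more than 20 mm from its place (distance of stocked_nozzle_mid from where it was at the start of the episode above 0.02 m).
It also fails if it takes over 45 s, if anything falls off the work surface, if the arm or the gripper's body presses on something with over 40 N, if the wrist force passes 120 N, or if a joint passes its speed limit or range.

## Working session

There is one attempt and no reset: what is moved stays moved. The work goes in short steps, Python scripts to look and compute and a shell command to move; the robot and the scene stay as the last step left them, time stands still between calls to the robot, and variables do not carry over. Pictures are saved under pics/ and viewed, about 8 in all and at most 12, crops included, and the job is handed in when it is done.

```bash
mkdir -p pics
python3 - <<'E'
from bench import robot
import cv2,numpy as np
s=robot.observe();print(s['time'],s['tool_pos'],s['tool_rot'],s['grip_width'])
for c in ['top','side']:
    cv2.imwrite(f'pics/{c}1.png',robot.get_image(c)[...,::-1])
    m=robot.camera_model(c);R=np.array(m['R']);t=np.array(m['t']);f=240/np.tan(np.radians(m['fovy']/2))
    print(c,'pos',(-R.T@t).round(3))
    for l in ['nozzle_a_mid','tray']:
        for d in robot.search_frame(c,l):
            p=R@np.array(d['point'])+t
            print(c,l,np.round(d['point'],3),round(d['confidence'],2),(p[:2]/p[2]*f+[m['cx'],m['cy']]).round())
E
```

```text
0.0 [0.21058289 0.58809642 0.23065354] [-6.37824734e-05  1.71056166e-01  9.85261091e-01 -6.04738152e-04] 1.0007468816358789
top pos [ 0.449 -0.096  0.91 ]
top nozzle_a_mid [ 0.639 -0.228  0.037] 0.7 [381. 195.]
top tray [ 0.466 -0.047  0.003] 0.8 [271. 300.]
side pos [ 0.501 -0.84   0.5  ]
side nozzle_a_mid [ 0.643 -0.24   0.034] 0.66 [412. 289.]
side tray [ 0.462 -0.078  0.016] 0.73 [282. 241.]
```

View pics/top1.png

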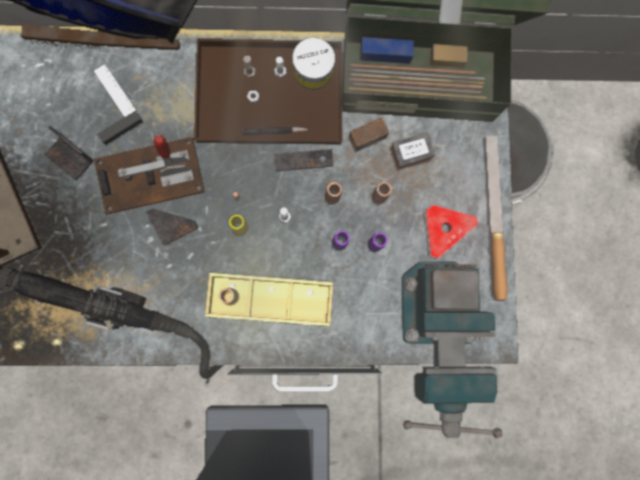

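View pics/side1.png

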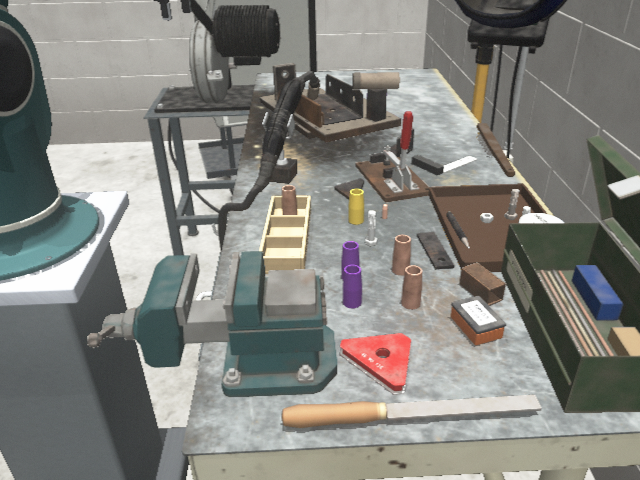

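Top view: loose copper nozzles at about (334,192) and (384,190). The stocked one is at (230,297), in the tray's left (+y) cell. The purple ones at (341,240) and (379,241) and the yellow one at (237,223) are look-alikes. The tray's corners are about (209,273), (333,282), (330,325) and (206,317).

```bash
cat > h.py <<'E'
import numpy as np
from bench import robot
from scipy.spatial.transform import Rotation as Ro
def cam(c):
    m=robot.camera_model(c);return np.array(m['R']),np.array(m['t']),240/np.tan(np.radians(m['fovy']/2)),np.array([m['cx'],m['cy']])
def at_z(M,px,z):
    R,t,f,c=M;C=-R.T@t;d=R.T@np.r_[(np.array(px)-c)/f,1];return C+d*(z-C[2])/d[2]
def proj(M,X):
    R,t,f,c=M;p=R@np.array(X)+t;return p[:2]/p[2]*f+c
def rot(): 
    q=robot.observe()['tool_rot'];return Ro.from_quat(np.r_[q[1:],q[0]])
E
python3 - <<'E'
from h import *
import cv2
M=cam('top')
im=cv2.imread('pics/top1.png')
for n,p in dict(L=(334,187),Rr=(384,186),st=(230,296),p1=(341,238),p2=(380,239),y=(237,221)).items(): print(n,at_z(M,p,.055).round(3))
hsv=cv2.cvtColor(im,cv2.COLOR_BGR2HSV)
mask=((hsv[...,0]>18)&(hsv[...,0]<32)&(hsv[...,1]>60)&(hsv[...,2]>140)).astype(np.uint8)
mask[:265]=0;mask[335:]=0;mask[:,:195]=0;mask[:,345:]=0
r=cv2.minAreaRect(cv2.findNonZero(mask));print(r)
print('corners',[at_z(M,p,.03)[:2].round(3) for p in cv2.boxPoints(r)],at_z(M,r[0],.03).round(3))
S=cam('side')
for n,p in dict(R=(413,272),L=(402,240),st=(289,189)).items(): print('side',n,at_z(S,p,.055).round(3))
print(rot().as_matrix().round(3)); W=robot.camera_model('wrist');print(W)
c=im[150:340,190:430];cv2.imwrite('pics/top1c.png',cv2.resize(c,None,fx=3.2,fy=3.2,interpolation=cv2.INTER_CUBIC))
E
```

```text
L [ 0.647 -0.148  0.055]
Rr [ 0.649 -0.229  0.055]
st [0.472 0.014 0.055]
p1 [ 0.564 -0.159  0.055]
p2 [ 0.563 -0.222  0.055]
y [0.59  0.006 0.055]
((268.8205871582031, 298.83233642578125), (125.09200286865234, 43.56361770629883), 4.398705005645752)
corners [array([0.441, 0.057]), array([0.51 , 0.053]), array([ 0.495, -0.148]), array([ 0.426, -0.142])] [ 0.468 -0.045  0.03 ]
side R [ 0.645 -0.23   0.055]
side L [ 0.643 -0.148  0.055]
side st [0.475 0.03  0.055]
[[-0.941  0.337 -0.   ]
 [ 0.337  0.941 -0.   ]
 [-0.    -0.    -1.   ]]
{'fovy': 58.125855415706496, 'cx': 321.5948027412964, 'cy': 229.88960710127256, 'R': array([[ 3.36346564e-01,  9.41738193e-01, -4.05157610e-04],
       [ 8.93672404e-01, -3.19043874e-01,  3.15532313e-01],
       [ 2.97019567e-01, -1.06490287e-01, -9.48914746e-01]]), 't': array([-0.62497814, -0.04171539,  0.38084805])}
```

View pics/top1c.png

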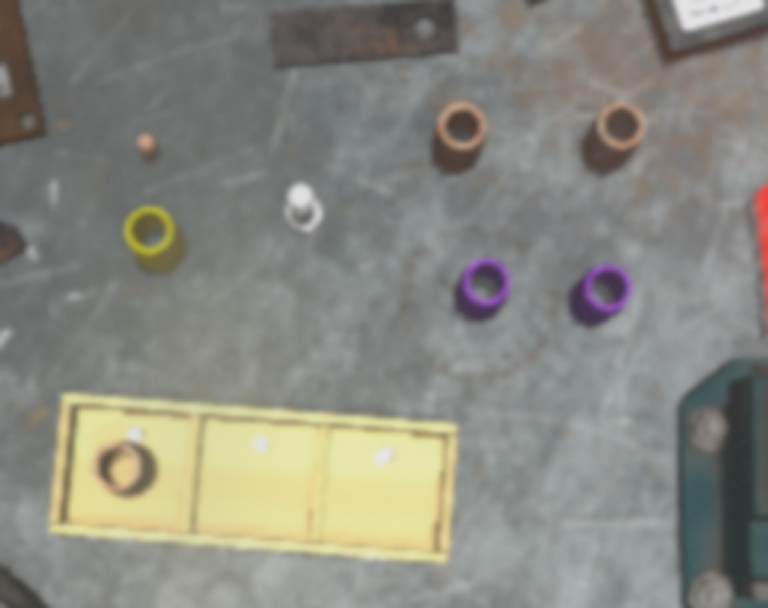

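Nozzle L is at (0.643,-0.148) and R at (0.643,-0.229). The tray centre is (0.468,-0.045), with its y axis at 85.7°, and the free cells are the middle and -y ones. Next I move above L.

```bash
python3 -m creep '[[[-0.055,-0.046,0,0,0,-1,-0.2],[-0.109,-0.091,0,0,0,-3,-0.2],[-0.164,-0.137,0,0,0,-4,-0.2],[-0.218,-0.182,0,0,0,-5,-0.2],[-0.273,-0.228,0,0,0,-7,-0.2],[-0.327,-0.273,0,0,0,-8,-0.2],[-0.382,-0.319,0,0,0,-10,-0.2],[-0.436,-0.365,0,0,0,-11,-0.2],[-0.491,-0.41,0,0,0,-13,-0.2],[-0.545,-0.456,0.02,0,0,-14,-0.2],[-0.6,-0.501,0.05,0,0,-15.4,-0.2],[-0.655,-0.547,0.08,0,0,-15.4,-0.2],[-0.655,-0.547,0.08,0,0,-15.4,-0.2],[-0.655,-0.547,0.08,0,0,-15.4,-0.2],[-0.655,-0.547,0.08,0,0,-15.4,-0.2]]]'
python3 - <<'E'
from h import *
import cv2
s=robot.observe();print(s['time'],s['tool_pos'],s['grip_width'],s['joint_positions']);print(rot().as_matrix().round(3))
M=cam('wrist');im=robot.get_image('wrist');cv2.imwrite('pics/w1.png',im[...,::-1])
for d in robot.search_frame('wrist','nozzle_a_mid'):print(np.round(d['point'],3),d['confidence'],proj(M,d['point']).round())
for p in [(.643,-.148,.058),(.643,-.229,.058)]: print(proj(M,p).round())
np.savez('w1',R=M[0],t=M[1],f=M[2],c=M[3])
E
```

```text
time: 2.17
tool_pos: [0.6426, -0.1515, 0.1494]
tool_rot: [-0.001, 0.04, 0.999, -0.001]
contact_force: [0.1, 0.6, -0.6]
grip_width: 0.601
2.175 [ 0.6426164  -0.15145934  0.14935986] 0.600907463743844 [-0.07062343  0.58479391  0.36186832  1.59878314 -0.23120179  1.00275476
  1.85272423]
[[-0.997  0.079 -0.002]
 [ 0.079  0.997 -0.002]
 [ 0.002 -0.002 -1.   ]]
[ 0.642 -0.225  0.043] 0.91 [202. 235.]
[328. 235.]
[188. 246.]
```

View pics/w1.png

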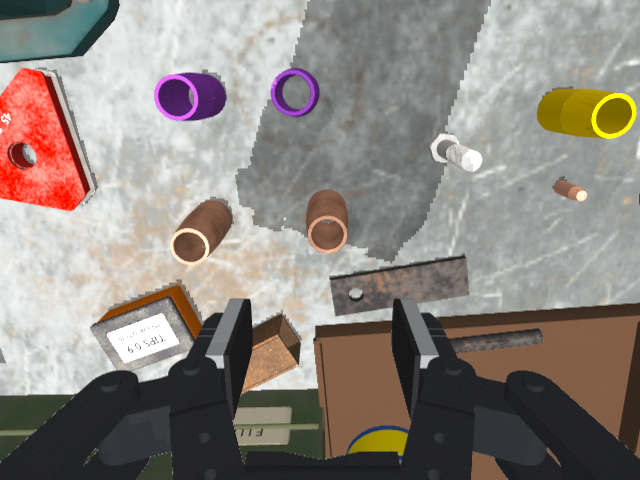

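The wrist view matches the prediction: nozzle tops at (327,234) and (190,246). I descend onto L and grasp.

```bash
python3 -m creep '[[[0,0.0035,0.04,0,0,0,-0.2],[0,0.0035,0.08,0,0,0,-0.2],[0,0.0035,0.11,0,0,0,-0.2],[0,0.0035,0.123,0,0,0,-0.2],[0,0.0035,0.123,0,0,0,-0.2],[0,0.0035,0.123,0,0,0,0.3],[0,0.0035,0.123,0,0,0,1],[0,0.0035,0.123,0,0,0,1],[0,0.0035,0.123,0,0,0,1],[0,0.0035,0.123,0,0,0,1],[0,0.0035,0.123,0,0,0,1]]]'
```

```text
time: 3.65
tool_pos: [0.6442, -0.1439, 0.0299]
tool_rot: [0.001, 0.037, 0.999, -0.0]
contact_force: [-0.4, -0.5, 6.2]
grip_width: 0.277
```

```bash
python3 -m creep '[[[0,0,-0.03,0,0,0,1],[0,0,-0.06,0,0,0,1],[0,0,-0.09,0,0,0,1],[0.035,0.017,-0.09,0,0,0,1],[0.075,0.034,-0.09,0,0,0,1],[0.115,0.051,-0.09,0,0,0,1],[0.155,0.068,-0.09,0,0,0,1],[0.183,0.085,-0.09,0,0,0,1],[0.183,0.085,-0.09,0,0,0,1],[0.183,0.085,-0.09,0,0,0,1],[0.183,0.085,-0.09,0,0,0,1]]]'
python3 - <<'E'
from h import *
import cv2
s=robot.observe();print(s['time'],s['tool_pos'],s['grip_width'],s['contact_force']);print(rot().as_matrix().round(3))
M=cam('wrist');im=robot.get_image('wrist')
side=robot.get_image('side')[130:330,220:487]
cv2.imwrite('pics/m2.png',np.vstack([cv2.resize(im,(480,360)),cv2.resize(side,(480,240),fx=0)[:, :]])[...,::-1])
h=.03
for y in(-.1,.1):
  for x in(-.035,.035):
    c,si=np.cos(-.075),np.sin(-.075)
    print((x,y),proj(M,(.468+c*x-si*y,-.045+si*x+c*y,h)).round()*.75)
E
```

```text
time: 5.03
tool_pos: [0.4677, -0.0459, 0.1185]
tool_rot: [0.0, 0.038, 0.999, -0.0]
contact_force: [-0.3, 0.4, -0.8]
grip_width: 0.275
5.025 [ 0.46773156 -0.04588074  0.11854034] 0.2749995847604019 [-0.32139118  0.39924704 -0.84434074]
[[-0.997  0.076  0.001]
 [ 0.076  0.997 -0.   ]
 [-0.001 -0.    -1.   ]]
(-0.035, -0.1) [104.25 132.  ]
(0.035, -0.1) [116.25 219.  ]
(-0.035, 0.1) [380.25 132.  ]
(0.035, 0.1) [368.25 219.  ]
```

View pics/m2.png

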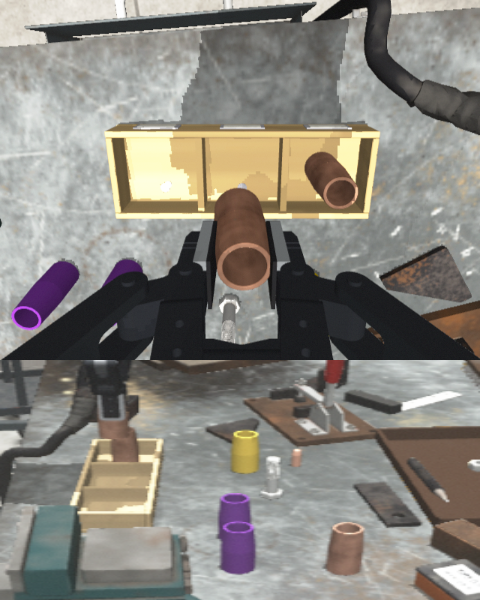

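The tray corners match the prediction, and the nozzle is held upright over the middle cell. I lower it, release and rise.

```bash
python3 -m creep '[[[0,0,0.03,0,0,0,1],[0,0,0.06,0,0,0,1],[0,0,0.076,0,0,0,1],[0,0,0.0825,0,0,0,1],[0,0,0.0825,0,0,0,1],[0,0,0.0825,0,0,0,1],[0,0,0.0825,0,0,0,0.2],[0,0,0.0825,0,0,0,0],[0,0,0.0825,0,0,0,0],[0,0,0.0825,0,0,0,0],[0,0,0.07,0,0,0,0],[0,0,0.045,0,0,0,0],[0,0,0.01,0,0,0,0],[0,0,-0.03,0,0,0,0],[0,0,-0.03,0,0,0,0]]]'
python3 - <<'E'
from h import *
import cv2
s=robot.observe();print(s['time'],s['tool_pos'],s['grip_width'],s['contact_force']);print(rot().as_matrix().round(3))
M=cam('wrist');im=robot.get_image('wrist')
side=robot.get_image('side')[130:330,220:487]
cv2.imwrite('pics/m3.png',np.vstack([cv2.resize(im,(480,360)),cv2.resize(side,(480,240),fx=0)[:, :]])[...,::-1])
print(proj(M,(.468,-.045,.063))*.75)
E
```

```text
time: 7.0
tool_pos: [0.4685, -0.0455, 0.1515]
tool_rot: [0.003, 0.038, 0.999, 0.0]
contact_force: [1.2, 0.2, -0.2]
grip_width: 0.502
7.0 [ 0.46851557 -0.04545062  0.15150812] 0.5017628277113841 [ 1.17528228  0.236559   -0.22510309]
[[-0.997  0.075  0.005]
 [ 0.075  0.997  0.001]
 [-0.005  0.001 -1.   ]]
[241.40458804 176.14889532]
```

View pics/m3.png

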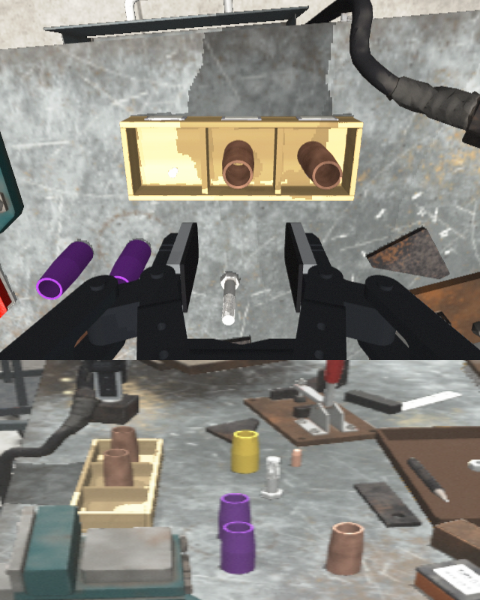

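Nozzle A stands in the middle cell, rim at about (239,174) in the half picture. Now over to R.

```bash
python3 -m creep '[[[-0.03,-0.027,0,0,0,0,-0.2],[-0.07,-0.063,0,0,0,0,-0.2],[-0.11,-0.1,0,0,0,0,-0.2],[-0.15,-0.136,0,0,0,0,-0.2],[-0.188,-0.170,0,0,0,0,-0.2],[-0.188,-0.170,0.02,0,0,0,-0.2],[-0.188,-0.170,0.04,0,0,0,-0.2],[-0.188,-0.170,0.04,0,0,0,-0.2]]]'
```

```text
time: 8.1
tool_pos: [0.6404, -0.2276, 0.106]
tool_rot: [-0.002, 0.037, 0.999, 0.001]
contact_force: [0.1, -0.4, 0.6]
grip_width: 0.599
```

```bash
python3 -m creep '[[[-0.002,0,0.04,0,0,0,-0.2],[-0.002,0,0.065,0,0,0,-0.2],[-0.002,0,0.078,0,0,0,-0.2],[-0.002,0,0.078,0,0,0,-0.2],[-0.002,0,0.078,0,0,0,0.3],[-0.002,0,0.078,0,0,0,1],[-0.002,0,0.078,0,0,0,1],[-0.002,0,0.078,0,0,0,1],[-0.002,0,0.078,0,0,0,1],[-0.002,0,0.078,0,0,0,1]]]'
```

```text
time: 9.35
tool_pos: [0.6446, -0.2294, 0.0319]
tool_rot: [0.001, 0.037, 0.999, -0.0]
contact_force: [-0.6, 0.6, 6.6]
grip_width: 0.265
```

```bash
python3 -m creep '[[[0,0,-0.03,0,0,0,1],[0,0,-0.06,0,0,0,1],[0,0,-0.09,0,0,0,1],[0.035,0.02,-0.09,0,0,0,1],[0.075,0.042,-0.09,0,0,0,1],[0.115,0.064,-0.09,0,0,0,1],[0.155,0.086,-0.09,0,0,0,1],[0.19,0.105,-0.09,0,0,0,1],[0.19,0.105,-0.09,0,0,0,1],[0.19,0.105,-0.09,0,0,0,1],[0.19,0.105,-0.09,0,0,0,1]]]'
python3 - <<'E'
from h import *
import cv2
s=robot.observe();print(s['time'],s['tool_pos'],s['grip_width'],s['contact_force']);print(rot().as_matrix().round(3))
im=robot.get_image('wrist')
side=robot.get_image('side')[130:330,220:487]
cv2.imwrite('pics/m4.png',np.vstack([cv2.resize(im,(480,360)),cv2.resize(side,(480,240),fx=0)[:, :]])[...,::-1])
E
```

```text
time: 10.72
tool_pos: [0.463, -0.1108, 0.1206]
tool_rot: [0.0, 0.038, 0.999, -0.0]
contact_force: [0.6, -0.1, -0.4]
grip_width: 0.271
10.725 [ 0.46298578 -0.11077694  0.12055374] 0.27054527339682943 [ 0.56316434 -0.07762216 -0.44042628]
[[-0.997  0.076  0.001]
 [ 0.076  0.997 -0.   ]
 [-0.001 -0.    -1.   ]]
```

View pics/m4.png

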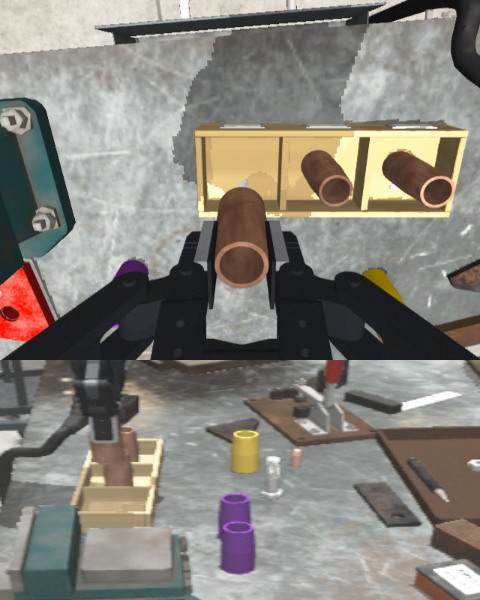

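The nozzle is held upright over the -y cell, with the other two standing at (332,190) and (437,190). I lower and release it.

```bash
python3 -m creep '[[[0,0,0.03,0,0,0,1],[0,0,0.06,0,0,0,1],[0,0,0.076,0,0,0,1],[0,0,0.0825,0,0,0,1],[0,0,0.0825,0,0,0,1],[0,0,0.0825,0,0,0,1],[0,0,0.0825,0,0,0,0.2],[0,0,0.0825,0,0,0,0],[0,0,0.0825,0,0,0,0],[0,0,0.0825,0,0,0,0],[0,0,0.07,0,0,0,0],[0,0,0.045,0,0,0,0],[0,0,0.01,0,0,0,0],[0,0,-0.03,0,0,0,0],[0,0,-0.05,0,0,0,0],[0,0,-0.05,0,0,0,0]]]'
python3 - <<'E'
from h import *
import cv2
s=robot.observe();print(s['time'],s['tool_pos'],s['grip_width'],s['contact_force'])
M=cam('wrist');im=robot.get_image('wrist')
side=robot.get_image('side')[130:330,220:487]
cv2.imwrite('pics/m5.png',np.vstack([cv2.resize(im,(480,360)),cv2.resize(side,(480,240),fx=0)[:, :]])[...,::-1])
for p in [(.463,-.11,.063),(.468,-.045,.063)]:print(proj(M,p)*.75)
for c in ['wrist','side']:
  for d in robot.search_frame(c,'nozzle_a_mid'):print(c,np.round(d['point'],3),d['confidence'])
E
```

```text
time: 12.82
tool_pos: [0.4629, -0.1103, 0.1722]
tool_rot: [0.002, 0.037, 0.999, 0.0]
contact_force: [0.7, -0.0, -0.1]
grip_width: 0.503
12.825 [ 0.46294731 -0.11030089  0.17221564] 0.5028469910278515 [ 0.65717036 -0.01775806 -0.1022958 ]
[241.30327193 168.6708486 ]
[320.95029724 168.84675204]
wrist [ 0.459 -0.109  0.047] 0.86
wrist [ 0.459 -0.051  0.013] 0.34
side [ 0.465 -0.121  0.045] 0.57
```

View pics/m5.png

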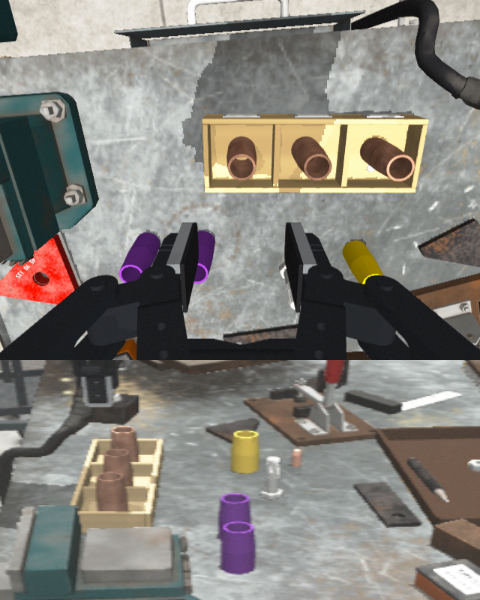

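All three nozzles stand upright, one per cell: rims at (241,167), (317,167) and (401,167). The gripper is clear of everything.

```bash
python3 -c "
from bench import robot
print(robot.sign_off())"
```

```text
the job is handed in; nothing more can be done
None
```

I put one loose copper nozzle in the tray's middle cell and the other in the -y cell. I never touched the stocked nozzle in the +y cell or the purple and yellow look-alikes. I handed the job in at about 13 s on the robot's clock.

- **Pictures:** The last wrist and side pictures show all three nozzles standing upright, one per cell.
- **Rim positions:** The two placed rims lie within about 3 mm of where I aimed.
- **Gripper:** It was empty and well above the parts, and the wrist force read under 1 N.
- **Network check:** The detector found the -y nozzle in both cameras, about 12 mm apart in y. The wrist camera's fix is the one that agrees with the pictures. Its only other report was a low-confidence one (0.34) near the middle cell, and it did not report the stocked nozzle. I relied on the pictures for those two.

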